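# Clamp the mallet and lock the lever bolt

## Task

Lay the rawhide mallet flat on the wooden bench clamp with the middle of its handle crosswise between the cork-faced jaws (head to either end), and slide the movable jaw up until it grips the handle. Then screw the lever bolt in clockwise until it is snug, and only after that fold its lever down flat to lock the clamp. Leave the posts, spool, glue bottle and tape round about where they stand.

Things in the scene. Friction and masses are not known exactly. Their poses are not given: they have to be found in the camera images.
- mallet: Rawhide mallet lying flat, 204 mm long, 0.24 kg. Origin: middle of its underside, below the handle's axis. y runs along the handle to the head: handle y = -102 to +56 mm, 26 mm wide near its end tapering to about 18, 24 to 31 high; head a cylinder, 46 diameter, 72 long across the handle (along x), centred at y = +79, z = 23. Centre of mass near y = +41. It rests on its head and the handle's end
- jig: Wooden bench clamp, fixed: base 250 x 100 x 18 mm, origin under its centre, a cross board (x = -125 to -25, y = -105 to 105) flush with its top (the bed) at z = 18. Fixed jaw at the -x end, 60 wide (y), 36 high above the bed, cork face at x = -82 looking to +x. Movable jaw slides along x: cork face at x = 13 mm minus joint jaw, 60 wide, 36 high, 25 deep, then a 54 wide, 25 high block to 106 deep
- bed (a point): Point on the bed 11 mm in front of the fixed cork face, in the middle of its width: about where the handle's axis lies when the mallet is clamped. Axes as jig
- jaw_face (a point): Middle of the movable jaw's cork face, 20 mm above the bed. Moves with the jaw
- jaw (a joint): Slide of the movable jaw in m: 0 fully open (95 mm between the cork faces), growing as it closes; 0.069 to 0.076 when it grips the handle, depending on where. Stiff (about 5 N to move), stays where it is left; it may be pushed at its back or pulled along by the lever bolt
- bolt (a joint): Angle of the lever bolt about its vertical axis in rad, growing clockwise seen from above (screwing in): 0 fully out, 6.0 is the stop where it is snug. Sinks 1 mm per rad. Light friction (0.08 N m), stays where it is left
- lever (a joint): Fold of the bolt's lever in rad: 0 standing upright on the bolt's axis, 1.57 folded flat. Stiff (0.18 N m), stays where it is left. Folds toward the x direction of bolt_pivot; when the bolt is snug that is the clamp's -y direction
- bolt_pivot (a point): The pivot of the lever on the bolt's axis, 80 mm behind the movable cork face, about 62 mm above the table when snug (1 mm more per rad unscrewed). Its x axis is the horizontal direction toward which the lever folds, y the pivot pin, z up; turns with the bolt
- lever_tip (a point): Free end of the lever, 86 mm from the pivot. The lever is a dark steel bar of 12 mm thickness (in the folding direction) and 24 mm width (along the pin) from 20 to 86 mm from the pivot; z of this point points along the lever to the tip
- post_a: Bystander: dark turned setting post, 46 mm foot, 126 mm tall, origin under its foot
- post_b: Bystander: dark turned setting post, 46 mm foot, 132 mm tall, origin under its foot
- brown_spool: Bystander: spool of brown thread, 59 x 54 x 48 mm, origin under its centre
- glue: Bystander: glue bottle, 36 mm wide, 114 mm tall, origin under its centre
- tape: Bystander: roll of masking tape lying flat, 96 mm across, 25 mm high, origin under its centre

How it is judged:
On the way, in this order (a step that is already met when the one before it is completed fails the run):
1. the mallet lies on the bed between the jaws and the movable jaw is up against its handle (value of joint jaw above 0.066 m and angle between the y axis of mallet and the y axis of jig, either way round below 0.15 rad and distance between mallet and bed below 0.06 m), for 0.2 s.
2. the bolt is screwed in until snug (value of joint bolt above 5.85 rad), for 0.1 s.
3. the lever is folded flat (value of joint lever above 1.42 rad), for 0.1 s.
At the end, for the whole second after the job is handed in: The mallet rests level on the bed between the jaws, its origin within 60 mm of the bed point and its handle within 0.15 rad of crosswise (either way round); the movable jaw is closed on the handle (joint jaw over 0.066 m), the bolt is snug (over 5.85 rad) and the lever folded flat (over 1.42 rad) (all of step 1 and angle between mallet's own z axis and vertical below 0.1 rad and value of joint bolt above 5.85 rad and value of joint lever above 1.42 rad and linear speed of mallet below 0.02 m/s); the robot touches nothing.
It fails at once if a post, the spool, the glue bottle or the tape is shifted by more than 30 mm or knocked over (distance of any of post_a, post_b, brown_spool, glue, tape from where it was at the start of the episode above 0.03 m or angle between any of post_a, post_b, glue, brown_spool's own z axis and vertical above 0.7 rad).
It also fails if it takes over 72 s, if anything falls off the work surface, if the arm or the gripper's body presses on something with over 40 N, if the wrist force passes 120 N, or if a joint passes its speed limit or range.

## Robot

A 6-joint arm with a two-finger parallel gripper is mounted at the origin on a cart in front of the work surface, level with it; the furniture and walls round the work are solid. World frame = base frame: x ahead of the robot, y to its left, z up, the work surface at z = 0. Lengths are in m, angles in rad, forces in N, time in s.
With the tool pointing down it reaches from about 0.4 to 0.825 m from the base axis. Payload 7 kg.
Tool frame: the origin (TCP) lies midway between the tips of the shut fingers; the grasp point (between the pads) lies arm.hold_point_z behind it (arm.hold_point_z is the distance from the TCP to the grasp point, in m); z points along the fingers, y is the line along which they close (so a half turn about z gives the same grasp; the last joint's range is limited). The gripper opens to 88 mm and grips with 3 to 60 N. Pads are 19 mm wide; open, the fingers measure 130 mm over their backs; the gripper's body (78 mm by 193 mm) begins 47 mm behind the grasp point.
Start: joints at [1.448, 0.359, 0.012, 0, -1.224, -0.288], TCP at [0.27, 0.619, 0.204] pointing down, gripper open.
Joint ranges: [-3.07, 3.07], [-1.43, 2.12], [-1.02, 1.25], [-3.03, 1.67], [-3.05, -0], [-3.03, 3.03]. Speed limits (rad/s): [2.39, 2.39, 3.01, 3.14, 3.14, 3.14].

## Interface

Orientations are given as [roll, pitch, yaw] about the fixed x, y, z axes, in that order (R = Rz(yaw) Ry(pitch) Rx(roll)).
In Python, from station import arm gives the robot as it stands.
- The arm moves only by the shell command python3 -m crank 'ROWS' [OPENING] [FORCE]. ROWS is JSON, a list that holds one entry, the list of rows, each a list of 4 numbers: the shift along the tool's x, y, z in units of 25 mm (1.0 is 25 mm), then the turn about the tool's z in units of 5 degrees (1.0 is 5 degrees). A call has 1 to 12 rows; each row is the pose to reach, as a shift and turn from the pose commanded when the call began, along the tool's axes at that moment; what a row does not reach only later rows make up. A row lasts 1/8 s, in which the tool goes at most 62.5 mm and 10.7 degrees, less where a joint would pass 70% of its speed; a pose out of reach is approached as far as the arm can. A call with a gripper value outside its range is refused whole. OPENING is the closure, from 0 (fully open) to 1 (shut), set as the call begins (- or left out, the last holds). The fingers move at their own pace and stop on an object; FORCE is the grip in N (left out, the last holds). Time passes only in rows, so rows that repeat a pose let the fingers close. It gives the time, the measured TCP pose, the force, the opening and the grip force at its end, in the units of the state.
- arm.get_state(): the state, without advancing time (a new reading comes with each control period).
- arm.grab_frame(name): name is "scene" or "top" or "wrist"; returns (picture, depth): 384x512x3 uint8, red, green, blue; 384x512 float32, m along the optical axis (not along the pixel's ray), 0 where there is no reading.
- arm.get_calibration(name): a dict with "mtx" (3x3 intrinsics, pixels), "k1" (the pictures are not rectified: a ray, as slopes to the right and down, at radius r is drawn at 1 + k1 r^2 times it, then the intrinsics apply), "R" (3x3) and "t" (3): a world point X has camera coordinates R X + t; the wrist camera has in their place "mount" (4x4, takes a point from camera to tool coordinates, whose origin is the TCP and whose axes are the flange's). Camera axes: x right, y down, z forward; pixel columns grow to the right and rows downward; lengths in m; the calibration is good to about 2 mm. A picture is of the moment at which its call begins: read the wrist's pose just before it. get_calibration takes no time and is no camera call.
- arm.job_done(): hands the job in; it is judged then, once.
Trained networks look in the newest picture that a camera, given by its name, has taken for a name from the list of things; names that differ only in an ending like _2 or _b are one class to them, and where a whole thing is asked for, a point or a joint stands for the part that bears it (a point fixed in the world has none). Each returns a list of dicts, best first, with "score" (0 to 1); they miss things now and then, are a little off and sometimes report something else, mostly with a low value. They report only what shows in the picture. A call takes as long as a camera call.
- arm.recognise(thing, camera): "extent" ([left, top, width, height] in pixels, round what is visible of it).
- arm.trace(thing, camera): "mask" (384x512 bool, what is visible of it) and "extent" ([left, top, width, height] in pixels, round what is visible of it).
The state is a dict: "t": time; "q": joint angles; "qd": joint speeds; "joint_efforts": joint torques, N m; "eef_pos": TCP position; "ee_rot": TCP orientation; "force": force on the tool from outside, world axes, zero at the start; "moment": the same for the moment, N m; "width": finger opening in m; "gripper_force": force on a finger pad.
Only numpy, scipy, OpenCV 4.12 (cv2) and the standard library are available. Lean on these libraries where they do the work, as an engineer would, in place of code of your own. Each camera call takes 0.05 s, during which the arm holds its last target. There are 200 camera calls.

## Working session

There is one attempt and no reset: what is moved stays moved. The work goes in short steps, Python scripts to look and compute and a shell command to move; the robot and the scene stay as the last step left them, time stands still between calls to the robot, and variables do not carry over. Pictures are saved under pics/ and viewed, at most 10 in all, crops included, and the job is handed in when it is done.

```bash
ls; mkdir -p pics
cat > h.py <<'E'
import numpy as np,cv2
from station import arm
from scipy.spatial.transform import Rotation as Ro
def cam(name,s=None):
    c=arm.get_calibration(name)
    if name=='wrist':
        s=s or arm.get_state()
        T=np.eye(4);T[:3,:3]=Ro.from_euler('xyz',s['ee_rot']).as_matrix();T[:3,3]=s['eef_pos']
        M=T@np.array(c['mount']);R=M[:3,:3].T;t=-R@M[:3,3]
    else: R=np.array(c['R']);t=np.array(c['t'])
    return np.array(c['mtx']),c['k1'],R,t
def world(C,uv,d):
    K,k1,R,t=C;uv=np.atleast_2d(uv).astype(float)
    p=cv2.undistortPoints(uv[:,None],K,np.array([k1,0,0,0.]))[:,0]
    d=np.atleast_1d(d)[:,None]
    return (np.c_[p,np.ones(len(p))]*d-t)@R
def cloud(C,D,mask=None):
    m=(D>0) if mask is None else (mask&(D>0))
    v,u=np.nonzero(m);return world(C,np.c_[u,v],D[v,u]),np.c_[u,v]
def save(n,im): cv2.imwrite('pics/'+n,im[...,::-1])
E
python3 - <<'E'
from h import *
print(arm.get_state(),arm.hold_point_z)
ims=[]
for n in('scene','top'):
    im,D=arm.grab_frame(n);C=cam(n);ims.append(im);np.savez(n,im=im,D=D)
    for th in('mallet','jig','jaw','bolt','lever','post_a','brown_spool','glue','tape'):
        for r in arm.trace(th,n)[:2]:
            if r['score']<.3: continue
            P,_=cloud(C,D,r['mask'])
            if len(P)<5: continue
            print(n,th,round(r['score'],2),r['extent'],np.round(np.median(P,0),3),np.round(np.percentile(P,3,axis=0),3),np.round(np.percentile(P,97,axis=0),3))
save('a.png',np.vstack(ims)[:, :])
save('a1.png',ims[0]);save('a2.png',ims[1])
E
```

```text
pics
{'t': 0.0, 'q': array([ 1.44808056e+00,  3.59386117e-01,  1.10461192e-02, -3.25397752e-04,
       -1.22410896e+00, -2.88059719e-01]), 'qd': array([ 6.39888579e-04,  1.63242493e-03, -7.16930567e-04, -5.19641631e-04,
       -7.45492493e-04,  2.44043614e-05]), 'joint_efforts': array([ 6.22399966e-04, -5.82716167e+01,  2.93058211e+01,  6.99704155e+00,
        7.15020869e-03, -1.42699992e-04]), 'eef_pos': array([0.26939186, 0.61833011, 0.20322214]), 'ee_rot': array([ 3.13992121e+00, -1.76253107e-04, -4.10886160e-01]), 'force': array([-0.02024005,  1.3543413 , -0.27906859]), 'moment': array([-0.00182707, -0.04211138,  0.01667245]), 'gripper_force': 0.0, 'width': 0.08755104094799891} 0.0188
scene mallet 0.83 [317.1, 234.7, 57.0, 58.3] [0.595 0.256 0.029] [0.451 0.201 0.01 ] [0.634 0.305 0.045]
scene jig 0.56 [222.0, 120.8, 80.2, 79.2] [ 0.549 -0.216  0.02 ] [ 0.429 -0.355  0.009] [ 0.612 -0.133  0.095]
scene jaw 0.61 [225.3, 119.7, 36.2, 44.8] [ 0.555 -0.314  0.046] [ 0.516 -0.358  0.025] [ 0.577 -0.264  0.141]
scene bolt 0.54 [232.8, 120.3, 7.1, 28.6] [ 0.556 -0.339  0.099] [ 0.547 -0
[... 1279 characters left out ...]
  0.112] [ 0.539 -0.354  0.05 ] [ 0.559 -0.335  0.152]
top bolt 0.48 [369.8, 221.8, 8.6, 2.2] [ 0.551 -0.341  0.139] [ 0.545 -0.355  0.083] [ 0.557 -0.335  0.152]
top lever 0.37 [367.8, 216.4, 6.2, 9.9] [ 0.551 -0.344  0.13 ] [ 0.542 -0.381  0.016] [ 0.563 -0.335  0.152]
top post_a 0.72 [262.4, 173.3, 13.8, 15.5] [ 0.69  -0.03   0.029] [ 0.678 -0.048  0.012] [ 0.704 -0.016  0.138]
top brown_spool 0.43 [160.0, 175.1, 8.3, 12.8] [0.689 0.318 0.043] [0.672 0.302 0.018] [0.709 0.339 0.049]
top glue 0.45 [283.4, 159.2, 10.7, 7.8] [ 0.746 -0.101  0.076] [ 0.735 -0.115  0.03 ] [ 0.761 -0.088  0.107]
top tape 0.76 [221.0, 148.8, 27.7, 26.6] [0.765 0.098 0.028] [0.714 0.045 0.011] [0.799 0.133 0.034]
```

Run:
```python
from h import *
a=np.load('scene.npz')['im'][110:340,190:390];b=np.load('top.npz')['im'][130:280,130:390]
a=cv2.resize(a,None,fx=1.9,fy=1.9,interpolation=3);b=cv2.resize(b,None,fx=1.6,fy=1.6,interpolation=3)
w=np.zeros((max(len(a),len(b)),a.shape[1]+b.shape[1],3),np.uint8);w[:len(a),:a.shape[1]]=a;w[:len(b),a.shape[1]:]=b
print(w.shape);save('b.png',w)
# jig / mallet geometry from both clouds
for n in('scene','top'):
    z=np.load(n+'.npz');C=cam(n);P,uv=cloud(C,z['D'])
    for nm,(x0,x1,y0,y1,h0,h1) in dict(jawtops=(.4,.66,-.42,-.1,.04,.075),lever=(.5,.6,-.4,-.3,.08,.2),mallet=(.42,.68,.17,.33,.012,.06),malhead=(.42,.68,.17,.33,.034,.06)).items():
        m=(P[:,0]>x0)&(P[:,0]<x1)&(P[:,1]>y0)&(P[:,1]<y1)&(P[:,2]>h0)&(P[:,2]<h1);Q=P[m]
        if len(Q)>4:
            r=cv2.minAreaRect((Q[:,:2]*1000).astype(np.float32));print(n,nm,len(Q),np.round(Q.mean(0),3),r,np.round(np.percentile(Q[:,2],[5,50,95]),3))
```

```text
(437, 796, 3)
scene jawtops 515 [ 0.536 -0.257  0.051] ((532.6377563476562, -262.5298156738281), (61.94379425048828, 225.17901611328125), 12.295289993286133) [0.042 0.051 0.061]
scene lever 87 [ 0.556 -0.341  0.121] ((556.676025390625, -345.05584716796875), (13.340422630310059, 23.12200927734375), 1.8694957494735718) [0.087 0.123 0.152]
scene mallet 1025 [0.574 0.259 0.031] ((562.8405151367188, 252.6005859375), (270.7664794921875, 72.53112030029297), 22.191749572753906) [0.017 0.03  0.045]
scene malhead 397 [0.614 0.276 0.041] ((638.5678100585938, 283.1383361816406), (107.46228790283203, 71.87702178955078), 22.191749572753906) [0.035 0.042 0.046]
top jawtops 620 [ 0.532 -0.272  0.05 ] ((530.4397583007812, -262.9488830566406), (59.591434478759766, 219.5389862060547), 13.078503608703613) [0.041 0.05  0.058]
top lever 50 [ 0.551 -0.343  0.133] ((549.5658569335938, -345.79034423828125), (22.811220169067383, 15.074060440063477), 86.50123596191406) [0.095 0.142 0.152]
top mallet 623 [0.56  0.247 0.032] ((563.1276245117188, 252.41004943847656), (266.9739685058594, 73.04197692871094), 18.756845474243164) [0.019 0.03  0.046]
top malhead 250 [0.609 0.27  0.041] ((615.6242065429688, 270.5142822265625), (155.9137725830078, 72.51729583740234), 18.75684356689453) [0.035 0.041 0.047]
```

View pics/b.png

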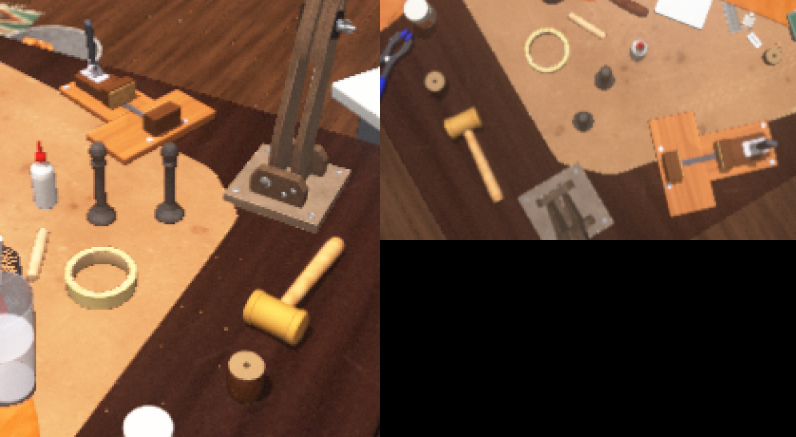

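Run:
```python
from h import *
A=[]
for n in('scene','top'):
    z=np.load(n+'.npz');C=cam(n);P,uv=cloud(C,z['D']);A.append(P)
    print(n,-C[2].T@C[3])
P=np.vstack(A)
g=np.zeros((16,24),int)
for i in range(16):
    for j in range(24):
        x=.1+.05*i;y=.55-.05*j
        m=(P[:,0]>=x)&(P[:,0]<x+.05)&(P[:,1]<=y)&(P[:,1]>y-.05)
        g[i,j]=P[m,2].max()*100 if m.any() else -9
print('y ',[round(55-5*j) for j in range(24)])
for i in range(15,-1,-1):print(10+5*i,' '.join('%4d'%v for v in g[i]))
```

```text
scene [1.07173691 0.77890462 0.76849898]
top [0.52973719 0.01020604 1.32736218]
y  [55, 50, 45, 40, 35, 30, 25, 20, 15, 10, 5, 0, -5, -10, -15, -20, -25, -30, -35, -40, -45, -50, -55, -60]
85    3    4    5    8    8    1   15   15   10   15   10    2    3    3    2    2    2    2    2    2    3    3    3    2
80    0    3    4    8    8    0    1    1    3    3    2    3    3    3    2    2    2    2    2    3    3    3    2    1
75    0    2    2    2    0    0    1    1    3    3    3    2   11   12    1    1    1    2    4    4    3    3    1    1
70    2    2    2    1    4    0    0    1    3    3    3   13    9    9    1    1    1    1    4    4    1    1    1    1
65    2    2    2    1    4    0    0    0    1    1    1   13    2    1    1    1    1    1    1    1    1    1    1    1
60   -9    0    0    0    4    4    5    0    1    1   13    1    1    2    2    2    1    1    2    1    1    1    0    0
55   -9    0    0    0    4    5    4    0    0    1   13    2    1    2    2    2    5   15   15    0    0    0    0    0
50   -9   -9    0    0    0    2    3    0    0   
[... 356 characters left out ...]
    0    2   40   40   40    0    0    0    0    0   -9   -9   -9   -9  -73  -73  -73
30  -73   -9   -9   -9    0    0    0    0    1   26   41   41    0    0    0    0   -9   -9   -9  -73  -73  -72  -73  -72
25   33  -73   -9   -9  -73    0    0    0    0    0   40   40    0    0   -9   -9   -9  -73  -73  -72  -72  -73  -73  -73
20   33  -73  -74   -9  -73  -73    0    0    0    0    0    0   -9   -9   -9  -74  -73  -73  -73  -72  -72  -73  -73  -72
15   33  -72  -73  -73  -73  -73    0    0    0    0    0    0    0    0   -1  -73  -73  -73  -73  -73  -73  -73  -73  -73
10  -72  -72  -73  -73  -73  -73  -73    0    0   20   25   25   20    0    0  -72  -73  -72  -73  -72  -72  -73  -73  -73
```

View pics/a1.png

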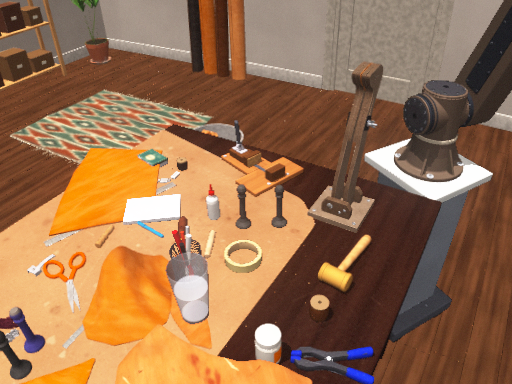

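Run:
```python
from h import *
print([a for a in dir(arm) if a[0]!='_'])
A=[]
for n in('scene','top'):
    z=np.load(n+'.npz');P,_=cloud(cam(n),z['D']);A.append(P)
P=np.vstack(A)
m=(P[:,0]>.1)&(P[:,0]<.52)&(P[:,1]>-.08)&(P[:,1]<.2)&(P[:,2]>.05);Q=P[m]
for a in np.arange(.05,.6,.05):
    S=Q[(Q[:,2]>=a)&(Q[:,2]<a+.05)]
    if len(S):print(round(a,2),len(S),S.min(0).round(3),S.max(0).round(3))
```

```text
['Unreachable', 'get_calibration', 'get_state', 'grab_frame', 'hold_point_z', 'job_done', 'recognise', 'trace']
0.05 790 [ 0.356 -0.006  0.05 ] [0.482 0.114 0.1  ]
0.1 478 [ 0.1  -0.02  0.1 ] [0.454 0.088 0.15 ]
0.15 881 [ 0.1   -0.052  0.15 ] [0.44  0.078 0.2  ]
0.2 1048 [ 0.1   -0.056  0.2  ] [0.424 0.069 0.25 ]
0.25 769 [ 0.1   -0.029  0.25 ] [0.405 0.068 0.3  ]
0.3 476 [ 0.291 -0.034  0.3  ] [0.377 0.045 0.35 ]
0.35 632 [ 0.28  -0.042  0.35 ] [0.403 0.058 0.4  ]
0.4 1076 [ 0.293 -0.029  0.4  ] [0.401 0.057 0.412]
```

```bash
cat >> h.py <<'E'
def rows(p,yaw=None,s=None):
    s=s or arm.get_state();R=Ro.from_euler('xyz',s['ee_rot']).as_matrix()
    d=R.T@(np.array(p)-s['eef_pos'])/.025
    y0=np.arctan2(R[1,0],R[0,0]);t=0 if yaw is None else -np.degrees((yaw-y0+np.pi)%(2*np.pi)-np.pi)/5
    print('row',np.round(d,2),'turn',round(t,2),'q',s['q'].round(2),'t',s['t'])
E
python3 - <<'E'
from h import *
c=arm.get_calibration('wrist');print(np.round(c['mount'],3),c['mtx'])
rows([.55,.25,.30],.35)
E
```

```text
[[-0.001 -0.951 -0.308  0.084]
 [ 1.    -0.001 -0.001 -0.   ]
 [ 0.001 -0.308  0.951 -0.18 ]
 [ 0.     0.     0.     1.   ]] [[329.63609641   0.         255.04240232]
 [  0.         329.63609641 186.93007685]
 [  0.           0.           1.        ]]
row [16.18  9.05 -3.83] turn -8.72 q [ 1.45  0.36  0.01  0.   -1.22 -0.29] t 1.0
```

```bash
python3 -m crank '[[[0,0,-3.8,0],[4,2.3,-3.8,-2],[8,4.5,-3.8,-4],[12,6.8,-3.8,-6],[16,9,-3.8,-8.7],[16,9,-3.8,-8.7],[16.2,9,-3.8,-8.7],[16.2,9,-3.8,-8.7],[16.2,9,-3.8,-8.7],[16.2,9,-3.8,-8.7],[16.2,9,-3.8,-8.7],[16.2,9,-3.8,-8.7]]]' 0
cat > mal.py <<'E'
from h import *
s=arm.get_state();im,D=arm.grab_frame('wrist');C=cam('wrist',s)
r=arm.trace('mallet','wrist')[0];P,_=cloud(C,D,r['mask']);P=P[P[:,2]>.01];print(r['score'],len(P),P.min(0).round(3),P.max(0).round(3))
X=P[:,:2];rc=cv2.minAreaRect((X*1000).astype(np.float32));print(rc)
# handle: split by PCA axis
m=X.mean(0);a=np.linalg.svd(X-m,full_matrices=False)[2][0];a*=np.sign(a[0])
for it in range(3):
    n=np.array([-a[1],a[0]]);u=X@a;v=X@n;e0,e1=np.percentile(u,.5),np.percentile(u,99.5)
    h=(u>e0+.01)&(u<e1-.056)
    bins=np.arange(e0+.01,e1-.056,.008);c=[];
    for b in bins:
        k=(u>=b)&(u<b+.008)
        if k.sum()>5:c.append((b+.004,(np.percentile(v[k],2)+np.percentile(v[k],98))/2,np.ptp(np.percentile(v[k],[2,98])),np.percentile(P[k,2],95)))
    c=np.array(c);p=np.polyfit(c[:,0],c[:,1],1);a=a+n*p[0];a/=np.linalg.norm(a)
n=np.array([-a[1],a[0]]);u=X@a;e0,e1=np.percentile(u,.5),np.percentile(u,99.5)
hd=u>e1-.04
print('yaw',np.arctan2(a[1],a[0]),'len',e1-e0,'origin',a*(e0+e1)/2+n*np.median(c[:,1]),'headmid v',(np.ptp((X@n)[hd])),'w',c[::3,2].round(3),'z',c[::3,3].round(3),'headz',P[hd,2].max())
o=a*(e0+e1)/2+n*np.median(c[:,1]);print('grasp pt y=+38',o+a*.038)
rows([*(o+a*.036),.15],np.arctan2(a[1],a[0]))
save('m%d.png'%int(s['t']*100),im)
E
python3 mal.py
```

```text
t: 2.5
eef_pos: [0.5505, 0.2517, 0.2992]
ee_rot: [-3.141, -0.0, 0.35]
force: [0.2, -0.7, -1.1]
width: 0.0877
gripper_force: 0.0
0.57 3449 [0.44  0.186 0.013] [0.638 0.31  0.047]
((533.4361572265625, 237.2083740234375), (202.2878875732422, 73.11517333984375), 23.852373123168945)
yaw 0.4232274304083364 len 0.19812097105452786 origin [0.53465601 0.23657727] headmid v 0.07308705338872618 w [0.024 0.021 0.022 0.021 0.02  0.02 ] z [0.025 0.026 0.027 0.028 0.029 0.03 ] headz 0.04700452064717584
grasp pt y=+38 [0.5693032  0.25218407]
row [0.63 0.25 5.97] turn -0.84 q [ 0.75  0.2   0.01 -0.   -1.38  1.17] t 2.6
```

```bash
python3 -m crank '[[[0.6,0.25,2.5,-0.85],[0.6,0.25,5,-0.85],[0.6,0.25,7.5,-0.85],[0.6,0.25,9.5,-0.85],[0.6,0.25,11,-0.85],[0.6,0.25,11.75,-0.85],[0.6,0.25,11.75,-0.85],[0.6,0.25,11.75,-0.85]]]' 0
python3 -m crank '[[[0,0,0,0],[0,0,0,0],[0,0,0,0],[0,0,0,0],[0,0,0,0],[0,0,0,0]]]' 1 35
```

```text
t: 3.6
eef_pos: [0.5677, 0.2509, 0.0064]
ee_rot: [-3.141, -0.001, 0.424]
force: [0.4, 0.4, 0.8]
width: 0.0877
gripper_force: 0.0
t: 4.35
eef_pos: [0.5672, 0.25, 0.0054]
ee_rot: [3.142, 0.0, 0.423]
force: [-0.7, -0.4, 0.0]
width: 0.0329
gripper_force: 0.0
```

```bash
python3 -m crank '[[[0,0,-1,0],[0,0,-3,0],[0,0,-5,0],[0,0,-7.5,0],[0,0,-10,0],[0,0,-12,0],[0,0,-12,0],[0,0,-12,0]]]'
python3 - <<'E'
from h import *
rows([.66,.0,.33],.22)
E
```

```text
t: 5.35
eef_pos: [0.5668, 0.25, 0.3049]
ee_rot: [-3.141, 0.001, 0.422]
force: [0.5, 0.6, -0.6]
width: 0.0005
gripper_force: 0.0
row [-0.7  10.65 -1.01] turn 2.32 q [ 0.73  0.22  0.05 -0.   -1.4   1.26] t 5.35
```

```bash
python3 -m crank '[[[0,0,0,0],[0,0,0,0],[0,0,0,0],[0,0,0,0],[0,0,0,0],[0,0,0,0],[0,0,0,0],[0,0,0,0],[0,0,0,0]]]' 0
python3 mal.py
```

```text
t: 6.48
eef_pos: [0.5672, 0.25, 0.3054]
ee_rot: [-3.142, 0.0, 0.423]
force: [-0.4, -0.7, -0.4]
width: 0.084
gripper_force: 0.0
0.81 3332 [0.439 0.186 0.012] [0.64  0.31  0.046]
((533.8286743164062, 236.90672302246094), (201.8474884033203, 72.95750427246094), 24.16438102722168)
yaw 0.41900717556949507 len 0.19806421609598684 origin [0.53493348 0.23643651] headmid v 0.07297698000379937 w [0.025 0.023 0.021 0.02  0.02  0.02 ] z [0.025 0.026 0.028 0.028 0.029 0.03 ] headz 0.045969731743627805
grasp pt y=+38 [0.56964622 0.25189695]
row [ 0.04 -0.03  6.22] turn 0.04 q [ 0.73  0.22  0.05 -0.   -1.4   1.26] t 6.575
```

Unmoved. Descend again at the same place and allow the fingers time.

```bash
python3 -m crank '[[[0,0,2.5,0],[0,0,5,0],[0,0,7.5,0],[0,0,9.5,0],[0,0,11.2,0],[0,0,12,0],[0,0,12,0]]]' 0
python3 -m crank '[[[0,0,0,0],[0,0,0,0],[0,0,0,0],[0,0,0,0],[0,0,0,0],[0,0,0,0],[0,0,0,0],[0,0,0,0],[0,0,0,0],[0,0,0,0]]]' 1 35
```

```text
t: 7.45
eef_pos: [0.5663, 0.2492, 0.0036]
ee_rot: [3.141, 0.004, 0.423]
force: [0.3, 0.3, 0.2]
width: 0.0876
gripper_force: 0.0
t: 8.7
eef_pos: [0.5684, 0.2508, 0.0079]
ee_rot: [3.142, -0.003, 0.424]
force: [-4.0, -0.9, 17.5]
width: 0.0005
gripper_force: 8.6
```

Run:
```python
from h import *
im,D=arm.grab_frame('wrist');a=im
im,D=arm.grab_frame('scene');b=im[200:320,280:420]
b=cv2.resize(b,(448,384),interpolation=3);w=np.hstack([a,b]);w=cv2.resize(w,(800,320));save('c.png',w)
```

```text
(no output)
```

View pics/c.png

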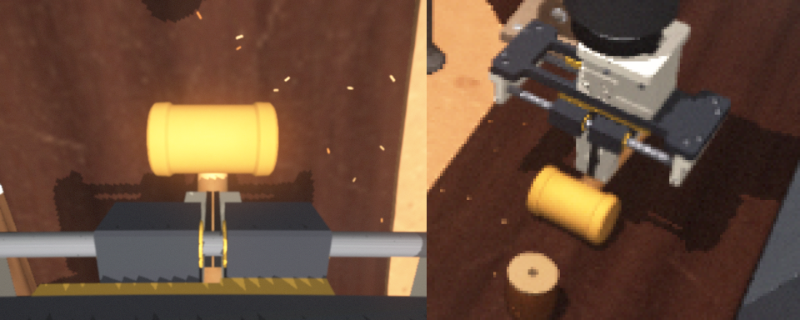

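Run:
```python
from h import *
print({k:v for k,v in arm.get_state().items() if k in('eef_pos','force','moment','width','gripper_force')})
im,D=arm.grab_frame('scene');C=cam('scene')
r=arm.trace('mallet','scene')[0];print(r['score'],r['extent'])
P,uv=cloud(C,D,r['mask']);o=np.array([.535,.2365]);a=np.array([np.cos(.42),np.sin(.42)]);n=np.array([-a[1],a[0]])
y=(P[:,:2]-o)@a;x=(P[:,:2]-o)@n
for b in np.arange(-.11,.11,.02):
    k=(y>=b)&(y<b+.02)
    if k.sum()>3:print(b.round(2),k.sum(),'x',np.percentile(x[k],[3,97]).round(3),'z',np.percentile(P[k,2],[3,50,97]).round(3))
b=cv2.resize(im[215:305,305:395],(600,600),interpolation=3);save('d.png',b)
```

```text
{'eef_pos': array([0.56841994, 0.25076423, 0.00789255]), 'force': array([-5.1953628 , -1.7543593 , 16.68795656]), 'moment': array([-0.43395312,  1.46282561, -0.01390614]), 'gripper_force': 8.458177859192801, 'width': 0.00038117407713526196}
0.94 [317.7, 264.0, 37.1, 28.0]
0.01 4 x [-0.021  0.007] z [-0.003 -0.     0.   ]
0.03 12 x [-0.001  0.01 ] z [0.021 0.028 0.032]
0.05 56 x [-0.026  0.037] z [0.021 0.04  0.044]
0.07 249 x [-0.032  0.037] z [0.015 0.043 0.046]
0.09 282 x [-0.032  0.036] z [0.016 0.031 0.041]
```

View pics/d.png

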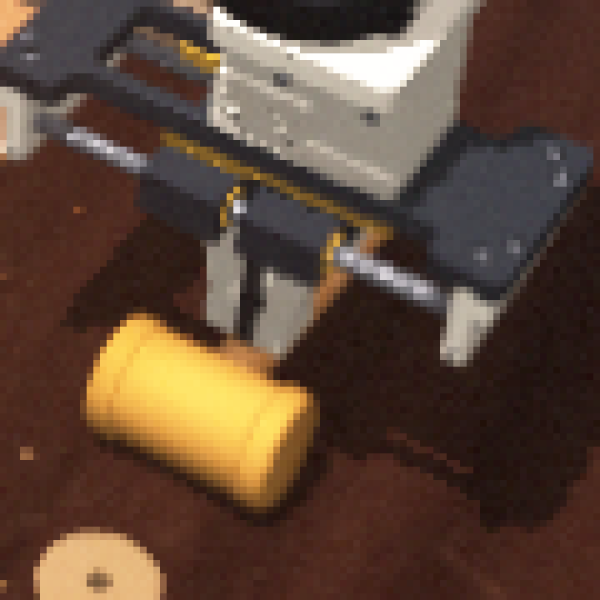

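```bash
python3 -m crank '[[[0,0,-0.5,0],[0,0,-1,0],[0,0,-1.5,0],[0,0,-2,0],[0,0,-2,0],[0,0,-2,0]]]'
python3 - <<'E'
from h import *
print({k:v for k,v in arm.get_state().items() if k in('force','moment','width','gripper_force')})
im,D=arm.grab_frame('scene')
b=cv2.resize(im[205:305,295:395],(450,450),interpolation=3)
im,D=arm.grab_frame('wrist');w=cv2.resize(im[60:380,120:430],(340,350));o=np.zeros((450,790,3),np.uint8);o[:,:450]=b;o[:350,450:]=w;save('e.png',o)
E
```

```text
t: 9.65
eef_pos: [0.567, 0.2499, 0.0552]
ee_rot: [-3.142, 0.0, 0.422]
force: [-0.3, -0.8, -0.5]
width: 0.0002
gripper_force: 0.0
{'force': array([-0.29698797, -0.76207369, -0.51054994]), 'moment': array([-0.08839053, -0.0255744 ,  0.01009849]), 'gripper_force': 0.0, 'width': 0.00019711647533831586}
```

View pics/e.png

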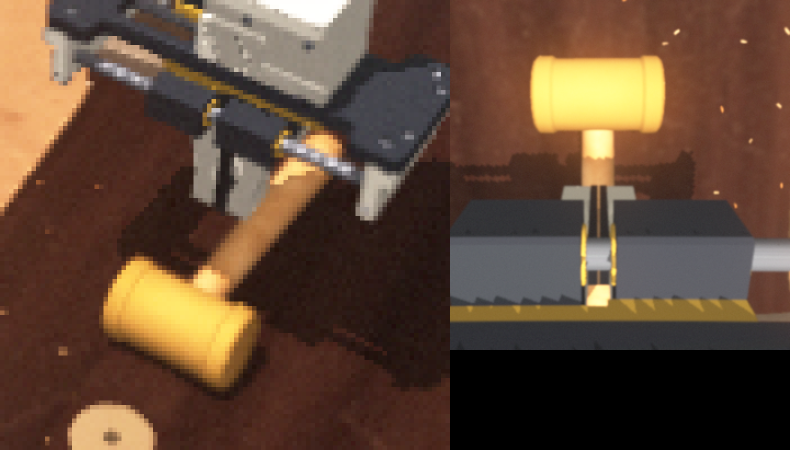

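Run:
```python
from h import *
s=arm.get_state();print(s['eef_pos'],s['width'])
im,D=arm.grab_frame('scene');C=cam('scene');P,uv=cloud(C,D)
o=s['eef_pos'][:2];a=np.array([np.cos(.42),np.sin(.42)]);n=np.array([-a[1],a[0]])
x=(P[:,:2]-o)@a;y=(P[:,:2]-o)@n
k=(abs(x)<.03)&(abs(y)<.05)&(P[:,2]>.035)&(P[:,2]<.16)
for b in np.arange(.03,.16,.01):
    q=k&(P[:,2]>=b)&(P[:,2]<b+.01)
    if q.any():print(b.round(2),q.sum(),'x',x[q].min().round(3),x[q].max().round(3),'y',y[q].min().round(3),y[q].max().round(3),im[uv[q][:,1],uv[q][:,0]].mean(0).round())
K,k1,R,t=C
for z in(0,.0188,.047+.0188):
    p=s['eef_pos']+[0,0,z];print(z,cv2.projectPoints(p[None],cv2.Rodrigues(R)[0],t,K,np.array([k1,0,0,0.]))[0].ravel())
```

```text
[0.56688641 0.24980193 0.05480166] 0.0004138313980474446
0.03 9 x 0.024 0.029 y -0.032 0.037 [182. 123.  57.]
0.04 2 x 0.029 0.03 y -0.026 0.03 [202. 135.  58.]
0.07 6 x 0.008 0.01 y -0.012 0.004 [74. 59. 54.]
0.08 44 x -0.011 0.014 y -0.014 0.017 [123. 109.  97.]
0.09 51 x -0.01 0.013 y -0.015 0.018 [125. 114. 103.]
0.1 53 x -0.01 0.013 y -0.016 0.019 [125. 115. 104.]
0.11 54 x 0.007 0.013 y -0.02 0.02 [129. 119. 108.]
0.12 12 x 0.009 0.012 y -0.015 0.021 [136. 125. 115.]
0.13 3 x 0.009 0.012 y -0.012 -0.008 [109. 101.  93.]
0.14 8 x -0.006 0.007 y -0.005 0.035 [117. 100.  86.]
0.15 27 x -0.028 0.03 y -0.048 0.049 [98. 89. 85.]
0 [344.00619487 256.30445954]
0.0188 [344.8246012  250.63642296]
0.0658 [346.94162608 235.86029525]
```

```bash
python3 -m crank '[[[0,0,0,0],[0,0,0,0],[0,0,0,0],[0,0,0,0],[0,0,0,0],[0,0,0,0],[0,0,0,0],[0,0,0,0],[0,0,0,0]]]' 0
python3 -m crank '[[[0,0,0.7,0],[0,0,1.4,0],[0,0,2.1,0],[0,0,2.5,0],[0,0,2.8,0],[0,0,2.8,0]]]'
python3 -m crank '[[[0,0,0,0],[0,0,0,0],[0,0,0,0],[0,0,0,0],[0,0,0,0],[0,0,0,0],[0,0,0,0],[0,0,0,0],[0,0,0,0],[0,0,0,0]]]' 1 35
```

```text
t: 10.92
eef_pos: [0.5673, 0.2501, 0.0554]
ee_rot: [3.142, -0.0, 0.423]
force: [-0.7, 0.6, 0.5]
width: 0.0841
gripper_force: 0.0
t: 11.68
eef_pos: [0.567, 0.2499, -0.0152]
ee_rot: [3.141, 0.001, 0.423]
force: [0.3, 0.2, 0.4]
width: 0.0875
gripper_force: 0.0
t: 12.92
eef_pos: [0.5672, 0.2501, -0.0146]
ee_rot: [-3.142, 0.0, 0.423]
force: [-0.1, -0.6, 0.1]
width: 0.0195
gripper_force: 35.0
```

```bash
python3 -m crank '[[[0,0,-1.5,0],[0,0,-4,0],[0,0,-6.5,0],[0,0,-9,0],[0,0,-11.5,0],[0,0,-13,0],[0,1,-13,0],[0,2.5,-13,0],[-0.3,4,-13,0],[-0.6,6,-13,0.5],[-1,8,-13,1],[-1.4,10,-13,1.5]]]'
python3 -m crank '[[[-1,1.2,0,0.5],[-2.5,2.3,0,0.8],[-4,3.5,0,0.8],[-5.5,4.6,0,0.8],[-5.8,5,0,0.8],[-5.8,5,0,0.8],[-5.8,5,0,0.8]]]'
python3 - <<'E'
from h import *
rows([.559,-.17,.28],.22)
E
```

```text
t: 14.42
eef_pos: [0.6376, 0.0062, 0.3099]
ee_rot: [-3.141, 0.001, 0.29]
force: [1.7, -0.8, -2.0]
width: 0.019
gripper_force: 35.0
t: 15.3
eef_pos: [0.5353, -0.1532, 0.31]
ee_rot: [-3.141, 0.0, 0.222]
force: [0.3, 0.3, -1.9]
width: 0.0196
gripper_force: 35.0
row [0.78 0.87 1.2 ] turn 0.02 q [ 0.07  0.11 -0.07 -0.   -1.38  1.72] t 15.3
```

Run:
```python
from h import *
s=arm.get_state();im,D=arm.grab_frame('wrist');C=cam('wrist',s);P,uv=cloud(C,D)
np.savez('j',P=P,uv=uv);save('f.png',im)
for nm,(x0,x1,y0,y1,h0,h1) in dict(bed=(.38,.68,-.42,-.08,.012,.024),tops=(.38,.66,-.42,-.08,.047,.06),block=(.45,.62,-.42,-.2,.036,.0465),held=(.3,.8,-.4,.1,.2,.45)).items():
    m=(P[:,0]>x0)&(P[:,0]<x1)&(P[:,1]>y0)&(P[:,1]<y1)&(P[:,2]>h0)&(P[:,2]<h1);Q=P[m]
    if len(Q)<9: continue
    r=cv2.minAreaRect((Q[:,:2]*1000).astype(np.float32));print(nm,len(Q),Q.mean(0).round(3),r,np.median(Q[:,2]).round(4))
    # clusters along jig x
    d=np.array([.22,-.975]);u=Q[:,:2]@d
    hst,e=np.histogram(u,np.arange(u.min(),u.max()+.005,.005));print(e[0].round(3),hst)
```

```text
bed 5175 [ 0.578 -0.241  0.017] ((533.6138916015625, -267.67779541015625), (208.06307983398438, 247.4905242919922), 12.6262788772583) 0.0169
0.255 [176 139 169 176 131 176 147 160 160 160 156 169 159 157 160 160 164 159
 150  86   0   0   0   0   0  12  21  47  49  58  73  83  91  86  92  92
  88  92  90  93  90  90  97  94  92  91 106 104 178  52]
tops 566 [ 0.545 -0.304  0.053] ((550.5748291015625, -318.9244384765625), (60.280914306640625, 85.49712371826172), 20.747968673706055) 0.0533
0.386 [ 45 128 155  37   0   0   0   0   0   0   0  41  45  30  44  27  13   1]
block 1693 [ 0.549 -0.326  0.043] ((546.834716796875, -323.6427001953125), (56.54892349243164, 96.39667510986328), 11.77270221710205) 0.0427
0.388 [  7   4   4  67 144 129 140 135 147 136 138 112  80  63  65  65  77  95
  76   9]
held 81247 [ 0.558 -0.14   0.397] ((484.00762939453125, -80.839599609375), (120.04309844970703, 337.1961364746094), 44.14170837402344) 0.4152
0.02 [  35   59  177   35   23   13   29  111  132  377  296  585  970  466
    0    0    0    0    0    0    0    0    0    0    0    0    0    0
    0    0    0    0   15  631    0  143  598  583  909 1063 1558 2952
 3967 4210 4334 4458 5179 3663 3625 3685 3593 4689 4602 4265 4375 4222
 3296 2854  823 1162  704  603  472   19    0  687]
```

View pics/f.png

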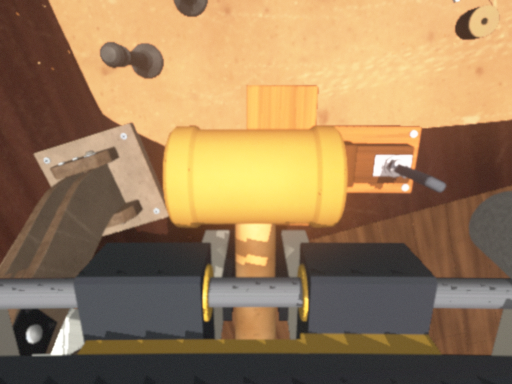

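Run:
```python
from h import *
d=np.array([.2187,-.9758]);n=np.array([.9758,.2187]);o=np.array([.5336,-.2677])
for nm in('scene','top'):
    z=np.load(nm+'.npz');P,uv=cloud(cam(nm),z['D']);X=(P[:,:2]-o)@d;Y=(P[:,:2]-o)@n
    k=(abs(X)<.14)&(abs(Y)<.12)
    b=k&(P[:,2]>.011)&(P[:,2]<.026)
    print(nm,'bed x',np.percentile(X[b],[1,99]).round(4),'y board',np.percentile(Y[b&(X<-.03)],[1,99]).round(4),'y base',np.percentile(Y[b&(X>0)],[1,99]).round(4))
    t=k&(P[:,2]>.0475)&(P[:,2]<.065);h,e=np.histogram(X[t],np.arange(-.13,.13,.005));print([(round(a,3),c) for a,c in zip(e,h) if c])
    for lo,hi in((-.13,-.06),(-.02,.06)):
        q=t&(X>lo)&(X<hi);print(np.percentile(X[q],[2,98]).round(4),np.percentile(Y[q],[2,98]).round(4),np.median(P[q,2]).round(3))
    l=k&(P[:,2]>.09)&(P[:,2]<.2);print('lever X',np.percentile(X[l],[2,50,98]).round(4),'Y',np.percentile(Y[l],[2,50,98]).round(4),P[l,2].max())
```

```text
scene bed x [-0.1269  0.1157] y board [-0.102   0.1047] y base [-0.0472  0.0509]
[(np.float64(-0.12), np.int64(11)), (np.float64(-0.115), np.int64(38)), (np.float64(-0.11), np.int64(17)), (np.float64(-0.105), np.int64(17)), (np.float64(-0.1), np.int64(18)), (np.float64(-0.095), np.int64(18)), (np.float64(-0.09), np.int64(11)), (np.float64(-0.085), np.int64(10)), (np.float64(-0.005), np.int64(8)), (np.float64(0.0), np.int64(25)), (np.float64(0.005), np.int64(27)), (np.float64(0.01), np.int64(13)), (np.float64(0.015), np.int64(12)), (np.float64(0.02), np.int64(17)), (np.float64(0.045), np.int64(1)), (np.float64(0.05), np.int64(3)), (np.float64(0.055), np.int64(3)), (np.float64(0.06), np.int64(4)), (np.float64(0.065), np.int64(15)), (np.float64(0.07), np.int64(11)), (np.float64(0.075), np.int64(4)), (np.float64(0.08), np.int64(4)), (np.float64(0.085), np.int64(3)), (np.float64(0.09), np.int64(3))]
[-0.1164 -0.0815] [-0.0269  0.0304] 0.055
[-0.0019  0.056 ] [-0.028   0.0294] 0.054
lever X [0.0693 0.0747 0.09  ] Y [-0.0004  0.0072  0.0127] 0.1539408794314825
top bed x [-0.1237  0.1202] y 
[... 397 characters left out ...]
), (np.float64(0.015), np.int64(25)), (np.float64(0.02), np.int64(25)), (np.float64(0.025), np.int64(11)), (np.float64(0.03), np.int64(1)), (np.float64(0.035), np.int64(1)), (np.float64(0.045), np.int64(5)), (np.float64(0.05), np.int64(3)), (np.float64(0.055), np.int64(2)), (np.float64(0.06), np.int64(3)), (np.float64(0.065), np.int64(5)), (np.float64(0.07), np.int64(6)), (np.float64(0.075), np.int64(5)), (np.float64(0.08), np.int64(6)), (np.float64(0.085), np.int64(3)), (np.float64(0.09), np.int64(1)), (np.float64(0.095), np.int64(3))]
[-0.114 -0.082] [-0.0313  0.0252] 0.053
[0.0022 0.0537] [-0.0292  0.0246] 0.053
lever X [0.0694 0.0753 0.0911] Y [-0.0073  0.0006  0.0078] 0.1524458142346313
```

Run:
```python
from h import *
rows([.563,-.1894,.006],.2204)
```

```text
row [ 0.76  1.67 12.16] turn 0.02 q [ 0.07  0.11 -0.07 -0.   -1.38  1.72] t 15.35
```

```bash
python3 -m crank '[[[0.76,1.67,0,0],[0.76,1.67,2,0],[0.76,1.67,4,0],[0.76,1.67,6,0],[0.76,1.67,8,0],[0.76,1.67,10,0],[0.76,1.67,11,0],[0.76,1.67,11.6,0],[0.76,1.67,12,0],[0.76,1.67,12.2,0],[0.76,1.67,12.2,0]]]'
python3 -m crank '[[[0,0,0,0],[0,0,0,0]]]'
```

```text
t: 16.73
eef_pos: [0.563, -0.1903, 0.0059]
ee_rot: [3.141, -0.001, 0.222]
force: [0.4, 0.2, -1.6]
width: 0.0192
gripper_force: 35.0
t: 16.98
eef_pos: [0.5631, -0.1903, 0.0061]
ee_rot: [3.141, -0.001, 0.222]
force: [-0.5, 0.1, -1.7]
width: 0.0191
gripper_force: 35.0
```

```bash
python3 -m crank '[[[0,0,0.08,0],[0,0,0.08,0]]]'
python3 -m crank '[[[0,0,0.08,0],[0,0,0.08,0],[0,0,0.08,0],[0,0,0.08,0],[0,0,0.08,0],[0,0,-2,0],[0,0,-4,0],[0,0,-6.5,0],[0,0,-9,0],[0,0,-11,0],[0,0,-12,0],[0,0,-12,0]]]' 0
python3 - <<'E'
from h import *
s=arm.get_state();im,D=arm.grab_frame('wrist');C=cam('wrist',s);P,uv=cloud(C,D);save('g.png',im)
d=np.array([.2187,-.9758]);n=np.array([.9758,.2187]);o=np.array([.5336,-.2677])
r=arm.trace('mallet','wrist')[0];Q,_=cloud(C,D,r['mask']);Q=Q[(Q[:,2]>.024)&(Q[:,2]<.08)];X=(Q[:,:2]-o)@d;Y=(Q[:,:2]-o)@n
print(r['score'],r['extent'],Y.min(),Y.max(),Q[:,2].max())
for b in np.arange(-.11,.12,.02):
    k=(Y>=b)&(Y<b+.02)
    if k.sum()>3:print(b.round(2),k.sum(),np.percentile(X[k],[2,98]).round(4),np.percentile(Q[k,2],97).round(3))
E
```

```text
t: 17.23
eef_pos: [0.5627, -0.1903, 0.0034]
ee_rot: [3.142, -0.0, 0.222]
force: [0.8, 0.1, -2.9]
width: 0.0192
gripper_force: 35.0
t: 18.73
eef_pos: [0.5636, -0.1904, 0.3061]
ee_rot: [3.14, -0.004, 0.222]
force: [-0.2, -0.4, -0.9]
width: 0.0876
gripper_force: 0.0
0.57 [227.5, 97.0, 54.7, 140.4] -0.09122339624737265 0.11044611395768117 0.06454204431521596
-0.11 4 [-0.0765 -0.0694] 0.04
-0.09 184 [-0.0811 -0.0573] 0.043
-0.07 208 [-0.0811 -0.0574] 0.044
-0.05 204 [-0.0794 -0.0575] 0.045
-0.03 193 [-0.0793 -0.0592] 0.046
-0.01 201 [-0.0791 -0.0593] 0.047
0.01 205 [-0.079  -0.0595] 0.048
0.03 218 [-0.0788 -0.0597] 0.048
0.05 251 [-0.0994 -0.0431] 0.051
0.07 826 [-0.1041 -0.0364] 0.063
0.09 967 [-0.1046 -0.0354] 0.062
0.11 13 [-0.1026 -0.036 ] 0.045
```

View pics/g.png

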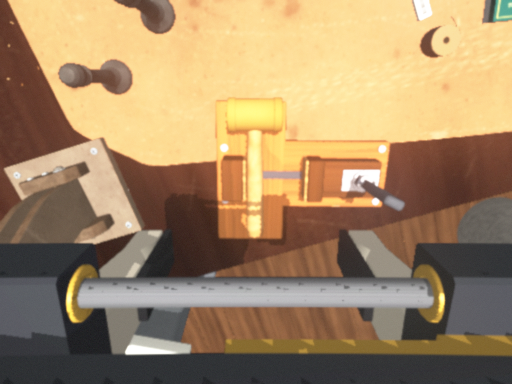

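Run:
```python
from h import *
s=arm.get_state();im,D=arm.grab_frame('wrist');C=cam('wrist',s);P,uv=cloud(C,D)
d=np.array([.2187,-.9758]);n=np.array([.9758,.2187]);o=np.array([.5336,-.2677])
J=np.c_[(P[:,:2]-o)@d,(P[:,:2]-o)@n,P[:,2]]
for lo,hi in((.06,.08),(.08,.1),(.1,.12),(.12,.145),(.147,.165)):
    k=(abs(J[:,0]-.08)<.04)&(abs(J[:,1])<.04)&(J[:,2]>lo)&(J[:,2]<hi);Q=J[k]
    if len(Q)>4:
        print(lo,len(Q),cv2.minAreaRect((Q[:,:2]*1000).astype(np.float32)),np.percentile(Q,[2,98],axis=0).round(3).tolist())
    if lo>.14:
        w=P[k];print('world',w.mean(0),cv2.minAreaRect((w[:,:2]*1000).astype(np.float32)))
rows([.552,-.3456,.19],-1.63);rows([.552,-.3456,.19],1.51)
```

```text
0.06 122 ((77.77362060546875, 4.169288635253906), (26.535017013549805, 14.430398941040039), 13.482840538024902) [[0.065, -0.003, 0.061], [0.091, 0.01, 0.076]]
0.08 50 ((77.2802505493164, 5.790464401245117), (19.87670135498047, 9.970381736755371), 12.35647964477539) [[0.069, 0.001, 0.087], [0.085, 0.01, 0.099]]
0.1 88 ((77.99613952636719, 7.3241143226623535), (20.389074325561523, 10.752655982971191), 14.481158256530762) [[0.069, 0.001, 0.101], [0.087, 0.011, 0.119]]
0.12 131 ((79.3431396484375, 8.06655502319336), (21.37880516052246, 11.42912769317627), 11.020878791809082) [[0.069, 0.002, 0.121], [0.088, 0.013, 0.145]]
0.147 204 ((81.19795989990234, 3.541245460510254), (11.936614036560059, 22.876731872558594), 62.50539779663086) [[0.071, -0.004, 0.147], [0.091, 0.011, 0.151]]
world [ 0.55503021 -0.34564241  0.14924448] ((554.813232421875, -346.15728759765625), (22.876554489135742, 11.936521530151367), 75.13825225830078)
row [-1.76  5.98  4.49] turn 21.22 q [ 0.    0.18 -0.01 -0.   -1.38  1.79] t 18.875
row [-1.76  5.98  4.49] turn -14.76 q [ 0.    0.18 -0.01 -0.   -1.38  1.79] t 18.875
```

```bash
python3 -m crank '[[[-0.3,1.5,1,2],[-0.7,3,2,4],[-1.1,4.5,3,6],[-1.5,6,4,8],[-1.7,6,4.5,10],[-1.7,6,4.5,12],[-1.7,6,4.5,14],[-1.7,6,4.5,16],[-1.7,6,4.5,18],[-1.7,6,4.5,20],[-1.7,6,4.5,22],[-1.7,6,4.5,23.15]]]' 0
python3 -m crank '[[[0,0,0,0],[0,0,0,0]]]'
python3 - <<'E'
from h import *
s=arm.get_state();im,D=arm.grab_frame('wrist');C=cam('wrist',s);P,uv=cloud(C,D);save('k.png',im)
k=(abs(P[:,0]-.555)<.03)&(abs(P[:,1]+.346)<.03)&(P[:,2]>.145)&(P[:,2]<.165)
w=P[k];print(len(w),w.mean(0),cv2.minAreaRect((w[:,:2]*1000).astype(np.float32)))
rows([.555,-.346,.077],np.radians(-103))
E
```

```text
t: 20.38
eef_pos: [0.5534, -0.3456, 0.1892]
ee_rot: [3.139, 0.0, -1.803]
force: [-0.2, -0.0, 0.4]
width: 0.088
gripper_force: 0.0
t: 20.62
eef_pos: [0.5539, -0.3458, 0.1901]
ee_rot: [3.14, 0.0, -1.796]
force: [0.2, 0.2, -0.6]
width: 0.0878
gripper_force: 0.0
473 [ 0.55413495 -0.34872275  0.1489947 ] ((554.2495727539062, -348.2186584472656), (22.831729888916016, 10.94216537475586), 76.65313720703125)
row [-0.   -0.04  4.53] turn 0.01 q [-0.26  0.33 -0.06 -0.   -1.18  0.03] t 20.675
```

View pics/k.png

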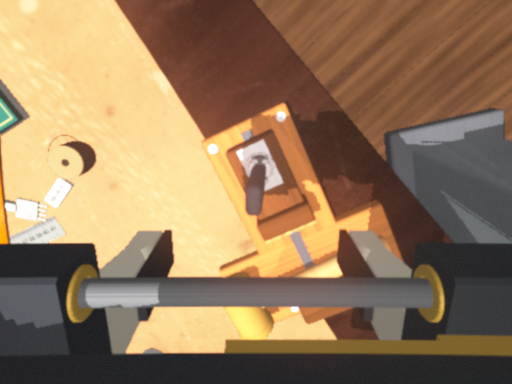

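```bash
python3 -m crank '[[[0.1,0,1.2,0],[0.1,0,2.4,0],[0.1,0,3.5,0],[0.1,0,4.3,0],[0.1,0,4.55,0],[0.1,0,4.55,0]]]' 0
python3 -m crank '[[[0,0,0,0],[0,0,0,0],[0,0,0,0],[0,0,0,0],[0,0,0,0],[0,0,0,0],[0,0,0,0],[0,0,0,0],[0,0,0,0],[0,0,0,0],[0,0,0,0]]]' 1 40
python3 - <<'E'
from h import *
s=arm.get_state();p=s['eef_pos'];rows(p+np.r_[-.2187*.062,.9758*.062,0])
E
```

```text
t: 21.42
eef_pos: [0.5537, -0.3485, 0.0772]
ee_rot: [3.141, -0.0, -1.798]
force: [0.2, -0.3, 1.0]
width: 0.0875
gripper_force: 0.0
t: 22.8
eef_pos: [0.5499, -0.348, 0.0766]
ee_rot: [3.135, 0.0, -1.799]
force: [-8.3, 0.9, 5.5]
width: 0.0122
gripper_force: 40.0
row [-2.23  1.08  0.01] turn 0 q [-0.26  0.42 -0.2   0.   -0.96  0.04] t 22.8
```

```bash
python3 -m crank '[[[0,0.15,0,0],[-0.4,0.35,0,0],[-0.8,0.55,0,0],[-1.2,0.75,0,0],[-1.6,0.95,0,0],[-1.9,1.1,0,0],[-2.1,1.18,0,0],[-2.1,1.18,0,0],[-2.1,1.18,0,0]]]'
python3 - <<'E'
from h import *
s=arm.get_state();print(s['force'],s['eef_pos']);d=np.array([.2187,-.9758]);n=np.array([.9758,.2187]);o=np.array([.5336,-.2677]);q=s['eef_pos'][:2]-o;print(q@d,q@n,s['force'][:2]@d,s['force'][:2]@n)
E
```

```text
t: 23.92
eef_pos: [0.5369, -0.2904, 0.077]
ee_rot: [-3.142, 0.0, -1.798]
force: [2.0, 0.4, -4.1]
width: 0.0119
gripper_force: 40.0
[ 1.96302528  0.38317226 -4.05713043] [ 0.53688781 -0.29038341  0.07700093]
0.022853517673386812 -0.0017526206633984298 0.05541413748124775 1.999319846273269
```

```bash
python3 -m crank '[[[-0.08,0.04,0,0],[-0.16,0.08,0,0],[-0.24,0.12,0,0],[-0.3,0.15,0,0],[-0.3,0.15,0,0],[-0.3,0.15,0,0]]]'
cat > j.py <<'E'
from h import *
s=arm.get_state();d=np.array([.2187,-.9758]);n=np.array([.9758,.2187]);o=np.array([.5336,-.2677]);q=s['eef_pos'][:2]-o;print('jig xy',q@d,q@n,'F',s['force'][:2]@d,s['force'][:2]@n,s['force'][2],'yaw',s['ee_rot'][2],'q6',s['q'][5],s['t'],'M',s['moment'])
E
python3 j.py
```

```text
t: 24.68
eef_pos: [0.5368, -0.2856, 0.0775]
ee_rot: [-3.137, -0.003, -1.798]
force: [6.2, -18.4, -12.0]
width: 0.0115
gripper_force: 40.0
jig xy 0.018152955596806276 -0.0008027654262972994 F 19.274647014922937 2.028233363108861 -12.004838271203953 yaw -1.7982176253937499 q6 -0.0643721852144674 24.675 M [-6.9660154  -2.57613131 -0.0839837 ]
```

```bash
python3 -m crank '[[[0.12,-0.06,-0.02,0],[0.12,-0.06,0,2],[0.12,-0.06,0,4],[0.12,-0.06,0.01,6],[0.12,-0.06,0.02,8],[0.12,-0.06,0.03,10],[0.12,-0.06,0.03,12],[0.12,-0.06,0.04,14],[0.12,-0.06,0.05,16],[0.12,-0.06,0.06,18],[0.12,-0.06,0.06,20],[0.12,-0.06,0.07,22]]]'
python3 j.py
```

```text
t: 26.18
eef_pos: [0.5368, -0.2876, 0.0756]
ee_rot: [-3.141, 0.003, 2.56]
force: [3.4, -11.0, -8.5]
width: 0.0117
gripper_force: 40.0
jig xy 0.020125423309665963 -0.001214342766541259 F 11.436242061978172 0.9563989380677367 -8.514692185084186 yaw 2.5596155914754912 q6 -1.9843814320220705 26.175 M [-4.62872588 -1.91973606  0.10689984]
```

```bash
python3 -m crank '[[[0,0,0,2],[0,0,0.02,4],[0,0,0.03,6],[0,0,0.03,8],[0,0,0.03,9],[0,0,0.03,9]]]'
python3 j.py
python3 -m crank '[[[0,0,0,0],[0,0,0,0],[0,0,0,0],[0,0,0,0],[0,0,0,0],[0,0,0,0]]]' 0.5
python3 j.py
```

```text
t: 26.92
eef_pos: [0.5368, -0.2873, 0.0748]
ee_rot: [3.14, 0.003, 1.779]
force: [3.6, -9.6, -9.0]
width: 0.0118
gripper_force: 40.0
jig xy 0.019832549268657684 -0.0012165776634368503 F 10.10216321510846 1.3914975395863274 -8.980699117461757 yaw 1.7786370904687656 q6 -2.7653378465186678 26.925 M [-4.23680759 -1.7793782   0.09920856]
t: 27.68
eef_pos: [0.5356, -0.2856, 0.0747]
ee_rot: [3.142, -0.0, 1.78]
force: [0.3, -0.5, 0.1]
width: 0.0439
gripper_force: 0.0
jig xy 0.017946041650850522 -0.001994307738422116 F 0.5091758610589597 0.19189656797957388 0.13992146549374848 yaw 1.7796021335703953 q6 -2.76426611531108 27.675 M [-0.08103192 -0.15324062  0.07133586]
```

```bash
python3 -m crank '[[[-0.07,0,0,-2],[-0.07,0,0,-4],[-0.07,0,0,-6],[-0.07,0,0,-8],[-0.07,0,0,-10],[-0.07,0,0,-12],[-0.07,0,0,-14],[-0.07,0,0,-16],[-0.07,0,0,-18],[-0.07,0,0,-20],[-0.07,0,0,-22],[-0.07,0,0,-24]]]'
python3 -m crank '[[[0,0,0,-2],[0,0,0,-4],[0,0,0,-6],[0,0,0,-8],[0,0,0,-10],[0,0,0,-12],[0,0,0,-12]]]'
python3 -m crank '[[[0,0,0,0],[0,0,0,0],[0,0,0,0],[0,0,0,0],[0,0,0,0],[0,0,0,0]]]' 1 40
python3 j.py
```

```text
t: 29.18
eef_pos: [0.5359, -0.2874, 0.0746]
ee_rot: [3.142, -0.0, -2.403]
force: [0.4, 0.0, -0.6]
width: 0.0435
gripper_force: 0.0
t: 30.05
eef_pos: [0.5359, -0.2874, 0.0746]
ee_rot: [3.142, 0.0, -1.363]
force: [-1.2, 0.0, -0.1]
width: 0.044
gripper_force: 0.0
t: 30.8
eef_pos: [0.5365, -0.2873, 0.0747]
ee_rot: [-3.141, -0.0, -1.362]
force: [2.7, 0.6, -1.6]
width: 0.012
gripper_force: 40.0
jig xy 0.019801427956442526 -0.001459122560535646 F -0.03454710160029034 2.746965311617175 -1.5808757792687511 yaw -1.3619891093112155 q6 0.3800627555201769 30.8 M [ 0.40967534 -1.25601842  0.08299164]
```

```bash
python3 -m crank '[[[0,0,0.01,2],[0,0,0.02,4],[0,0,0.03,6],[0,0,0.03,8],[0,0,0.04,10],[0,0,0.05,12],[0,0,0.05,14],[0,0,0.06,16],[0,0,0.07,18],[0,0,0.08,20],[0,0,0.08,22],[0,0,0.09,24]]]'
python3 -m crank '[[[0,0,0.01,2],[0,0,0.02,4],[0,0,0.03,6],[0,0,0.03,8],[0,0,0.04,10],[0,0,0.05,11],[0,0,0.05,12],[0,0,0.05,12]]]'
python3 j.py
```

```text
t: 32.3
eef_pos: [0.5381, -0.2883, 0.0737]
ee_rot: [-3.141, 0.004, 2.822]
force: [4.2, -2.6, 2.0]
width: 0.0005
gripper_force: 2.1
t: 33.3
eef_pos: [0.5367, -0.2878, 0.0718]
ee_rot: [3.14, 0.001, 1.78]
force: [2.0, -0.7, 2.1]
width: 0.0006
gripper_force: 1.5
jig xy 0.0203264314412632 -0.001401992552713313 F 1.1589581952950854 1.8144979253599767 2.111749795883837 yaw 1.7804357836771778 q6 -2.7609138272344507 33.3 M [-0.45201306 -1.03897004  0.07186818]
```

Run:
```python
from h import *
im,D=arm.grab_frame('scene');b=cv2.resize(im[105:205,205:325],(480,400),interpolation=3)
im2,D2=arm.grab_frame('wrist');w=cv2.resize(im2,(320,240));o=np.zeros((400,800,3),np.uint8);o[:,:480]=b;o[:240,480:]=w;save('l.png',o)
```

```text
(no output)
```

View pics/l.png

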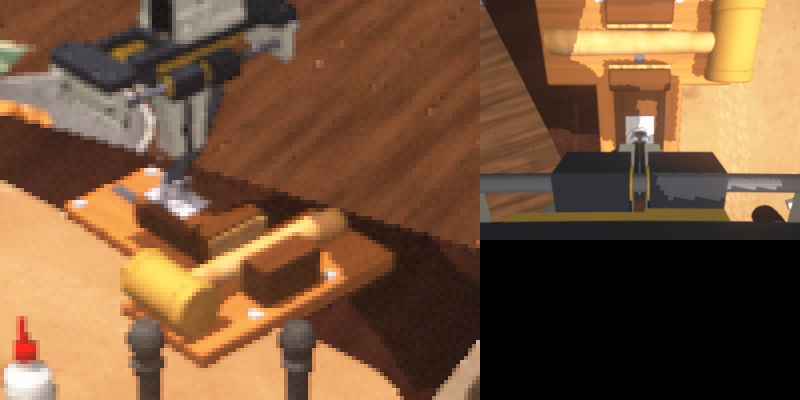

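```bash
python3 -m crank '[[[0,0,-1,0],[0,0,-3,0],[0,0,-4.5,0],[0,0,-6,0],[0,0,-6,0],[0,0,-6,0],[0,0,-6,0],[0,0,-6,0],[0,0,-6,0]]]' 0
cat > lev.py <<'E'
from h import *
s=arm.get_state();d=np.array([.2187,-.9758]);n=np.array([.9758,.2187]);o=np.array([.5336,-.2677])
for nm in('wrist','scene'):
    im,D=arm.grab_frame(nm);C=cam(nm,s);P,uv=cloud(C,D)
    J=np.c_[(P[:,:2]-o)@d,(P[:,:2]-o)@n,P[:,2]]
    print(nm)
    for lo,hi in((.065,.08),(.08,.1),(.1,.12),(.12,.14),(.14,.155)):
        k=(abs(J[:,0]-.02)<.09)&(abs(J[:,1])<.09)&(J[:,2]>lo)&(J[:,2]<hi);Q=J[k]
        if len(Q)>4:print(lo,len(Q),cv2.minAreaRect((Q[:,:2]*1000).astype(np.float32)),np.percentile(Q,[2,50,98],axis=0).round(3).tolist())
    t=(abs(J[:,1])<.03)&(J[:,2]>.047)&(J[:,2]<.058)&(J[:,0]>-.125)&(J[:,0]<.02);h,e=np.histogram(J[t,0],np.arange(-.125,.02,.004));print([(round(a,3),int(c)) for a,c in zip(e,h) if c])
    save('w_%s_%d.png'%(nm,s['t']*100),im)
E
python3 lev.py; python3 j.py
```

```text
t: 34.52
eef_pos: [0.5357, -0.2874, 0.2206]
ee_rot: [-3.141, -0.0, 1.78]
force: [0.4, 0.6, -0.3]
width: 0.0844
gripper_force: 0.0
wrist
0.065 212 ((28.16007423400879, -1.443803310394287), (28.58270835876465, 13.678167343139648), 2.9491336345672607) [[0.015, -0.007, 0.065], [0.026, -0.001, 0.067], [0.041, 0.005, 0.079]]
0.08 315 ((26.45451545715332, -14.499987602233887), (26.27105712890625, 18.08561897277832), 16.78597068786621) [[0.016, -0.023, 0.081], [0.026, -0.014, 0.092], [0.039, -0.007, 0.1]]
0.1 408 ((27.60590362548828, -28.37864875793457), (24.201963424682617, 20.948469161987305), 3.9657812118530273) [[0.016, -0.035, 0.101], [0.026, -0.026, 0.111], [0.038, -0.019, 0.12]]
0.12 636 ((27.844005584716797, -40.899261474609375), (23.818540573120117, 20.693387985229492), 1.271543264389038) [[0.016, -0.05, 0.121], [0.026, -0.04, 0.132], [0.038, -0.031, 0.136]]
[(np.float64(-0.117), 200), (np.float64(-0.113), 287), (np.float64(-0.109), 284), (np.float64(-0.105), 283), (np.float64(-0.101), 271), (np.float64(-0.097), 281), (np.float64(-0.093), 264), (np.float64(-0.089), 282), (np.float64
[... 1355 characters left out ...]
oat64(-0.077), 8), (np.float64(-0.073), 9), (np.float64(-0.069), 6), (np.float64(-0.057), 2), (np.float64(-0.053), 15), (np.float64(-0.049), 25), (np.float64(-0.045), 11), (np.float64(-0.041), 13), (np.float64(-0.037), 11), (np.float64(-0.033), 9), (np.float64(-0.029), 12), (np.float64(-0.021), 1), (np.float64(-0.013), 2), (np.float64(-0.009), 1), (np.float64(-0.005), 1), (np.float64(-0.001), 3), (np.float64(0.003), 1), (np.float64(0.007), 5), (np.float64(0.011), 5), (np.float64(0.015), 11)]
jig xy 0.019704864576079433 -0.0021085772487971265 F 0.5589646917367066 0.2308069703872617 0.03388348002058662 yaw 1.7796591482058632 q6 -2.7613548960807397 34.625 M [-0.07524874 -0.15791247 -0.01278731]
```

```bash
python3 -m crank '[[[-0.3,1.1,0,0],[-0.3,1.1,0,0],[-0.3,1.1,0,0],[-0.3,1.1,0,0],[-0.3,1.1,0,0],[-0.3,1.1,1,0],[-0.3,1.1,2.5,0],[-0.3,1.1,4,0],[-0.3,1.1,5.2,0],[-0.3,1.1,6.1,0],[-0.3,1.1,6.1,0],[-0.3,1.1,6.1,0]]]' 1 20
python3 -m crank '[[[0,-0.4,0,0],[0,-0.8,0,0],[0,-1.2,0,0],[0,-1.6,0,0],[0,-2,0,0],[0,-2.4,0,0],[0,-2.5,0,0],[0,-2.5,0,0]]]'
python3 j.py
```

```text
t: 36.12
eef_pos: [0.565, -0.2894, 0.0698]
ee_rot: [3.141, 0.001, 1.78]
force: [0.4, -1.0, 0.7]
width: 0.0007
gripper_force: 0.0
t: 37.12
eef_pos: [0.5025, -0.3021, 0.0687]
ee_rot: [-3.141, -0.0, 1.779]
force: [0.3, 0.3, 3.6]
width: 0.0003
gripper_force: 1.5
jig xy 0.02678102340102907 -0.037908576150868956 F -0.18788375881933994 0.3117505479303424 3.552505134987493 yaw 1.779310373956104 q6 -2.7252569645398883 37.125 M [-0.12543439 -0.14475986  0.043944  ]
```

```bash
python3 -m crank '[[[0,-0.2,0.25,0],[0,-0.4,0.5,0],[0,-0.4,0.7,0],[0,-0.4,0.9,0],[0,-0.4,1.05,0],[0,-0.4,1.15,0],[0,-0.4,1.15,0]]]'
python3 j.py
```

```text
t: 38.0
eef_pos: [0.4916, -0.305, 0.0425]
ee_rot: [-3.139, 0.001, 1.781]
force: [-14.2, 1.7, 33.0]
width: 0.0006
gripper_force: 16.0
jig xy 0.02722944708107285 -0.04910402231835414 F -4.792463792352377 -13.4842149784146 32.96621356287671 yaw 1.7806238123416591 q6 -2.7177408130567597 38.0 M [0.64712524 4.83013909 0.0723898 ]
```

```bash
python3 -m crank '[[[0,0,-1,0],[0,0,-3,0],[0,0,-5,0],[0,0,-6.5,0],[0,0,-6.5,0],[0,0,-6.5,0]]]'
python3 - <<'E'
from h import *
s=arm.get_state();d=np.array([.2187,-.9758]);n=np.array([.9758,.2187]);o=np.array([.5336,-.2677])
im,D=arm.grab_frame('wrist');C=cam('wrist',s);P,uv=cloud(C,D);save('n.png',im)
J=np.c_[(P[:,:2]-o)@d,(P[:,:2]-o)@n,P[:,2]]
for b in np.arange(-.1,.02,.012):
    k=(abs(J[:,0]-.027)<.03)&(J[:,1]>b)&(J[:,1]<b+.012)&(J[:,2]>.05)&(J[:,2]<.15);Q=J[k]
    if len(Q)>4:print(b.round(3),len(Q),np.percentile(Q[:,[0,2]],[2,50,98],axis=0).round(4).tolist())
t=(abs(J[:,1])<.03)&(J[:,2]>.047)&(J[:,2]<.058)&(J[:,0]<.0);h,e=np.histogram(J[t,0],np.arange(-.085,.0,.002));print([(round(float(a),3),int(c)) for a,c in zip(e,h) if c])
m=(J[:,0]>-.081)&(J[:,0]<-.054)&(abs(J[:,1])<.08)&(J[:,2]>.03)&(J[:,2]<.05)
for b in np.arange(-.08,.06,.02):
    q=J[m&(J[:,1]>b)&(J[:,1]<b+.02)]
    if len(q)>4:print(b.round(2),np.percentile(q[:,0],[2,98]).round(4))
E
python3 j.py
```

```text
t: 38.75
eef_pos: [0.4929, -0.3036, 0.2013]
ee_rot: [-3.141, -0.001, 1.779]
force: [0.6, -0.0, -0.7]
width: 0.0003
gripper_force: 0.0
-0.088 245 [[0.0167, 0.061], [0.0265, 0.0666], [0.0387, 0.0685]]
-0.076 287 [[0.0167, 0.0603], [0.0268, 0.0669], [0.0389, 0.0687]]
-0.064 288 [[0.0167, 0.0609], [0.0267, 0.067], [0.039, 0.0686]]
-0.052 287 [[0.0168, 0.0615], [0.0273, 0.067], [0.0392, 0.0686]]
-0.04 307 [[0.0168, 0.0622], [0.0271, 0.067], [0.0393, 0.0684]]
-0.028 223 [[0.017, 0.0615], [0.0271, 0.0669], [0.0386, 0.0684]]
-0.016 252 [[0.016, 0.0516], [0.026, 0.0659], [0.0402, 0.0684]]
-0.004 294 [[0.0138, 0.0536], [0.0274, 0.0652], [0.0426, 0.068]]
0.008 13 [[0.0249, 0.0531], [0.0282, 0.054], [0.0324, 0.0561]]
[(-0.085, 149), (-0.083, 20), (-0.077, 3), (-0.075, 6), (-0.073, 21), (-0.071, 14), (-0.069, 10), (-0.067, 1), (-0.053, 4), (-0.051, 134), (-0.049, 138), (-0.047, 133), (-0.045, 136), (-0.043, 130), (-0.041, 133), (-0.039, 128), (-0.037, 129), (-0.035, 133), (-0.033, 129), (-0.031, 129), (-0.029, 120), (-0.027, 58)]
-0.08 [-0.0806 -0.0598]
-0.06 [-0.0804 -0.0601]
-0.04 [-0.0802 -0.0602]
-0.02 [-0.0807 -0.0608]
0.0 [-0.0804 -0.0605]
0.02 [-0.08   -0.0603]
0.04 [-0.0804 -0.0608]
0.06 [-0.0803 -0.0549]
jig xy 0.02609472569269871 -0.04780864739894137 F -0.6683309276632164 0.249177658504883 -0.3317013544584921 yaw 1.779357156288102 q6 -2.7178290173727375 38.8 M [-0.04091856 -0.15026246 -0.03512749]
```

View pics/n.png

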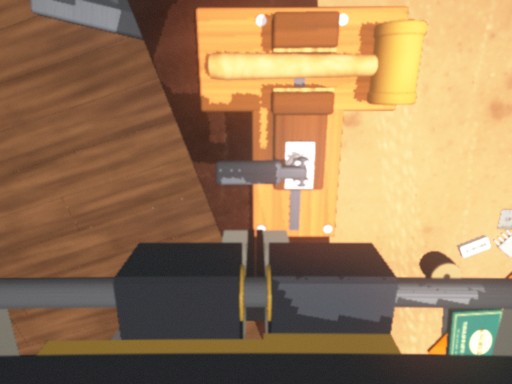

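```bash
python3 -m crank '[[[-1,0.8,0,0],[-2.55,1.9,0,0],[-2.55,1.9,1,0],[-2.55,1.9,3,0],[-2.55,1.9,5,0],[-2.55,1.9,6.5,0],[-2.55,1.9,7.3,0],[-2.55,1.9,7.7,0],[-2.55,1.9,7.7,0]]]'
python3 j.py
python3 -m crank '[[[0.3,0,0,0],[0.6,0,0,0],[0.8,0,0,0],[1,0,0,0],[1.1,0,0,0],[1.2,0,0,0],[1.3,0,0,0],[1.3,0,0,0]]]'
python3 j.py
```

```text
t: 39.92
eef_pos: [0.5524, -0.3564, 0.0087]
ee_rot: [-3.14, -0.001, 1.78]
force: [0.2, -0.5, 0.6]
width: 0.0003
gripper_force: 0.0
jig xy 0.0906236819827542 -0.001017180304630659 F 0.48269445358580887 0.04708036467221061 0.613281693156418 yaw 1.7795844125358642 q6 -2.6559333986205584 39.925 M [-0.15353892 -0.14077039  0.0091206 ]
t: 40.92
eef_pos: [0.5469, -0.3254, 0.0105]
ee_rot: [3.141, 0.001, 1.78]
force: [0.0, -3.8, 2.5]
width: 0.0002
gripper_force: 2.1
jig xy 0.05918522035632933 0.00034063876950767507 F 3.714139033148736 -0.822323031354351 2.533213931506856 yaw 1.779894873258963 q6 -2.703039486839135 40.925 M [-1.70283696 -0.06990606  0.00352117]
```

Force is still only the slide friction; push on until it rises.

```bash
python3 -m crank '[[[0.07,0,0,0],[0.14,0,0,0],[0.2,0,0,0],[0.2,0,0,0]]]'
python3 j.py
python3 -m crank '[[[0.08,0,0,0],[0.15,0,0,0],[0.2,0,0,0],[0.2,0,0,0]]]'
python3 j.py
```

```text
t: 41.42
eef_pos: [0.5466, -0.3236, 0.0107]
ee_rot: [3.14, 0.005, 1.78]
force: [-0.5, -20.7, -4.0]
width: 0.0006
gripper_force: 10.4
jig xy 0.05734237565485046 0.00046942879546759195 F 20.07876004509472 -5.062875988588655 -3.981633806708391 yaw 1.7800723716729936 q6 -2.7104350381777937 41.425 M [-7.86862725 -0.59677452  0.03681234]
t: 41.92
eef_pos: [0.5467, -0.323, 0.0109]
ee_rot: [3.139, 0.01, 1.78]
force: [3.4, -44.4, -13.9]
width: 0.0005
gripper_force: 22.2
jig xy 0.05680846830048854 0.0006583096460228396 F 44.118428676378805 -6.353598571522876 -13.868677555077296 yaw 1.7802528381078409 q6 -2.717959023311898 41.925 M [-16.7041214   -1.41974754   0.06838106]
```

Jaw is hard against the handle. Back off, rise clear and check.

```bash
python3 -m crank '[[[-0.5,0,0,0],[-1.2,0,0,0],[-1.2,0,-1,0],[-1.2,0,-3,0],[-1.2,0,-5,0],[-1.2,0,-7,0],[-1.2,0,-9,0],[-1.2,0,-10,0],[-1.2,0,-10,0],[-1.2,0,-10,0]]]'
python3 - <<'E'
from h import *
s=arm.get_state();d=np.array([.2187,-.9758]);n=np.array([.9758,.2187]);o=np.array([.5336,-.2677])
im,D=arm.grab_frame('wrist');C=cam('wrist',s);P,uv=cloud(C,D);save('p.png',im)
J=np.c_[(P[:,:2]-o)@d,(P[:,:2]-o)@n,P[:,2]]
for b in np.arange(-.1,.01,.024):
    k=(abs(J[:,0]-.02)<.03)&(J[:,1]>b)&(J[:,1]<b+.024)&(J[:,2]>.055)&(J[:,2]<.15);Q=J[k]
    if len(Q)>4:print(b.round(3),len(Q),np.percentile(Q[:,[0,2]],[2,50,98],axis=0).round(4).tolist())
t=(abs(J[:,1])<.03)&(J[:,2]>.0485)&(J[:,2]<.058)&(J[:,0]<.0);h,e=np.histogram(J[t,0],np.arange(-.085,.0,.002));print([(round(float(a),3),int(c)) for a,c in zip(e,h) if c])
m=(J[:,0]>-.09)&(J[:,0]<-.05)&(J[:,2]>.028)&(J[:,2]<.05)
for b in (-.08,-.06,.035):
    q=J[m&(J[:,1]>b)&(J[:,1]<b+.015)]
    if len(q)>4:print(b,np.percentile(q[:,0],[2,98]).round(4))
E
```

```text
t: 43.18
eef_pos: [0.5504, -0.3438, 0.259]
ee_rot: [-3.141, -0.001, 1.78]
force: [-0.3, 0.6, -0.4]
width: 0.0005
gripper_force: 0.0
-0.1 215 [[0.0079, 0.0635], [0.0193, 0.0669], [0.0315, 0.0687]]
-0.076 492 [[0.008, 0.0633], [0.0194, 0.067], [0.0305, 0.0689]]
-0.052 478 [[0.0083, 0.0643], [0.0188, 0.0671], [0.0306, 0.0687]]
-0.028 374 [[0.0084, 0.0615], [0.019, 0.0667], [0.0309, 0.0689]]
-0.004 232 [[0.0056, 0.0555], [0.0191, 0.0655], [0.034, 0.0687]]
[(-0.085, 117), (-0.083, 38), (-0.075, 1), (-0.061, 96), (-0.059, 102), (-0.057, 95), (-0.055, 116), (-0.053, 117), (-0.051, 116), (-0.049, 118), (-0.047, 111), (-0.045, 117), (-0.043, 110), (-0.041, 111), (-0.039, 113), (-0.037, 109), (-0.035, 34)]
-0.08 [-0.0831 -0.0597]
-0.06 [-0.083  -0.0602]
0.035 [-0.0797 -0.0612]
```

View pics/p.png

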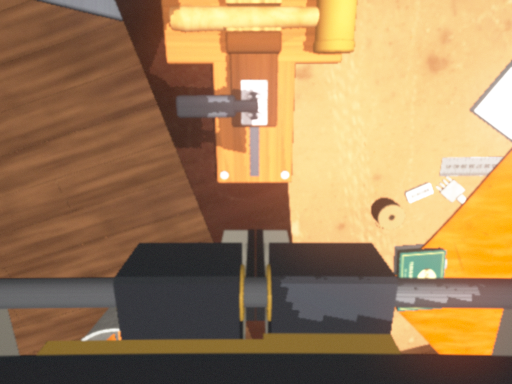

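```bash
python3 -c "
from station import arm
print(arm.job_done())"
```

```text
the job is handed in; nothing more can be done
None
```

I handed the job in at about 43 s: in my last wrist-camera measurement the mallet lay crosswise in the jaws, the movable jaw was tight on its handle (jaw joint about 0.074 m), and the bolt was snug (inferred from the lever pointing straight along the clamp's −y) with its lever folded flat. During the second bolt stroke the lever slipped out of the gripper and the jaw slid back to about 0.065 m; I folded the lever before pushing the jaw tight again, and I viewed 11 pictures, one over the limit of 10.

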